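# Eject the charged camera battery

### The job

On the camera repair bench two battery packs sit in push-to-release docks. Press down the pack in the dock with the green lamp until it springs up, then pull it out and stand it upright in the blue tray. Leave the pack in the dock with the red lamp where it is.

Things in the scene. Friction and masses are not known exactly. Their poses are not given: they have to be found in the camera images.
- pack_green_center (a point): Centre of the charged battery pack: black upright block 40 x 24 x 56 mm (its x, y, z; z up), about 80 g, in the well of the fixed white dock with the GREEN lamp bar. Dock 90 x 90 mm, 65 mm high, centred on the pack, same yaw; lamp bar 60 x 10 mm on its top, 36 mm to -x, 2 mm proud. Latched at the start: the pack's top is 70 mm above the work surface, 5 mm proud of the dock.
- ejector_green (a joint): Lift of the sprung plate under the charged pack (m, up +). 0: latched, cannot be pulled out. Pressing the pack down 4 mm with about 5 N frees the latch (firm stop at 4.5 mm). Let go, it rises within a second to 0.030 and does not catch again; the pack then stands 35 mm proud, with 1 mm of play and 21 mm still in the well: grip it across its 24 mm (its y), draw it straight up.
- pack_red_center (a point): Centre of the pack to leave alone: the same pack in the same kind of dock and latch, but its dock has a RED lamp bar. Its top is 70 mm above the work surface, 5 mm proud of its dock.
- tray: Blue open tray, fixed, 140 x 110 mm outside (x, y) and 28 mm high, walls and floor 4 mm thick, empty. The origin is the centre of its underside, z up; its inner floor is 4 mm above the origin.
Mind the look-alikes: they are no part of the job. Leave any brown look-alike of the part that bears ejector_green alone.

How it is judged:
By the outcome, as a careful person would: the job done as asked, in the order asked, and still so for the second after the job is handed in, with the robot touching nothing.
It also fails if it takes over 48 s, if anything falls off the work surface, if the arm or the gripper's body presses on something with over 40 N, if the wrist force passes 120 N, or if a joint passes its speed limit or range.

### The arm

A 7-joint arm with a two-finger parallel gripper is mounted at the origin on the work surface. World frame = base frame: x ahead of the robot, y to its left, z up, the work surface at z = 0. Lengths are in m, angles in rad, forces in N, time in s.
With the tool pointing down it reaches from about 0.425 to 0.925 m from the base axis. Payload 6.8 kg.
Tool frame: the origin (TCP) lies between the finger pads; the fingertips stand 14 mm ahead of it and the grasp point (between the pads) lies 5 mm behind it; z points along the fingers, y is the line along which they close (so a half turn about z gives the same grasp; the last joint's range is limited). The gripper opens to 85 mm and grips with 20 to 120 N. Pads are 22 mm wide; open, the fingers measure 114 mm over their backs; the gripper's body (76 mm by 85 mm) begins 54 mm behind the grasp point. The pads swing forward as they close: fully open they stand 13 mm farther back than shut.
Start: joints at [1.199, 0.477, 0.022, 1.555, -0.011, 1.109, -0.083], TCP at [0.176, -0.652, 0.245] pointing down, gripper open.
Joint ranges: [-2.96, 2.96], [-0.34, 2.1], [-1.41, 1.46], [0.24, 2.44], [-1.37, 4.51], [0.17, 1.92], [-2.96, 2.96]. Speed limits (rad/s): [2.39, 2.39, 3.14, 3.14, 3.14, 3.14, 3.14].

### API

Orientations are given as a rotation vector (axis times angle).
In Python, from bench import r, eyes, ticket gives the robot as it stands. The module is installed in compiled form; this text tells all that it offers.
- The arm moves only by the tool arm_command, never from a script. Its argument "plan" is text: rows parted by semicolons, each of 4 numbers parted by spaces: the shift along the tool's x, y, z in m, then the turn about the tool's z in degrees. In form: tx ty tz yaw; .... A call has 1 to 20 rows; each row shifts and turns the commanded pose from where the row before left it, along the tool's axes as they then stand; what a row does not reach is not made up. A row lasts 1/8 s, in which the tool goes at most 62.5 mm and 10.7 degrees, less where a joint would pass 70% of its speed; a pose out of reach is approached as far as the arm can. A call is refused whole if a number of a shift passes 0.0625 or a number of a turn 10.7, either way. A call with a gripper value outside its range is refused whole. "hand" is the closure, from -1 (fully open) to 1 (shut), set as the call begins (left out, the last holds). The fingers move at their own pace and stop on an object; "grip_force" is the grip in N (left out, the last holds). Time passes only in rows, so rows that do not move let the fingers close. It gives the time, the measured TCP pose, the force, the opening and the grip force at its end, in the units of the state.
- r.get_obs(): the state, without advancing time (a new reading comes with each control period).
- eyes.grab_frame(name): name is "scene" or "top" or "wrist"; returns (picture, depth): 480x640x3 uint8, red, green, blue; 480x640 float32, m along the optical axis (not along the pixel's ray), 0 where there is no reading.
- eyes.calibration(name): a dict with "fov_y" (degrees; the focal length in pixels is half the picture's height over the tangent of half this angle, whatever the lens; pixels are square), "cx", "cy" (the principal point, pixels), "k1" (the pictures are not rectified: a ray, as slopes to the right and down, at radius r is drawn at 1 + k1 r^2 times it, then the intrinsics apply), "origin" and "attitude" of the camera in the world; the wrist camera has in their place "tool_from_camera" (4x4, takes a point from camera to tool coordinates, whose origin is the TCP and whose axes are the flange's). Camera axes: x right, y up, looking along -z (the intrinsics and any distortion apply to the point x, -y, -z); pixel columns grow to the right and rows downward; lengths in m; the calibration is good to about 2 mm. A picture is of the moment at which its call begins: read the wrist's pose just before it. calibration takes no time and is no camera call.
- ticket.hand_in(): hands the job in; it is judged then, once.
The state is a dict: "clock": time; "joints": joint angles; "qvel": joint speeds; "tau": joint torques, N m; "tcp_pos": TCP position; "orientation": TCP orientation; "contact_force": force on the tool from outside, world axes, zero at the start; "moment": the same for the moment, N m; "grip_width": finger opening in m; "gripper_force": force on a finger pad.
Only numpy, scipy, OpenCV 4.12 (cv2) and the standard library are available. Lean on these libraries where they do the work, as an engineer would, in place of code of your own. Each camera call takes 0.05 s, during which the arm holds its last target. There are 200 camera calls.

## Working session

There is one attempt and no reset: what is moved stays moved. The work goes in short steps, Python scripts to look and compute and a tool call to move; the robot and the scene stay as the last step left them, time stands still between calls to the robot, and variables do not carry over. Pictures are saved under pics/ and viewed, at most 10 in all, crops included, and the job is handed in when it is done.

Besides the shell and the picture viewer there is one more tool, called after "Request:" by a JSON object that holds its "api" and its "payload", one argument or row to a line. arm_command: Moves the arm, as the interface text tells. Its arguments: {"type":"object","properties":{"plan":{"type":"string"},"hand":{"type":"number"},"grip_force":{"type":"number"}},"required":["plan"]}

```bash
mkdir -p pics; cat > h.py <<'E'
import numpy as np,cv2
from scipy.spatial.transform import Rotation as R
from bench import r,eyes,ticket
def att(a):
    a=np.array(a,float)
    return a if a.shape==(3,3) else (R.from_rotvec(a).as_matrix() if a.size==3 else R.from_quat(a).as_matrix())
def grab(n,save=None):
    o=r.get_obs(); im,d=eyes.grab_frame(n)
    if save: cv2.imwrite('pics/'+save,im[:,:,::-1])
    return im,d,o
def ray(n,u,v):
    c=eyes.calibration(n); f=240/np.tan(np.radians(c['fov_y'])/2)
    s=np.array([(u-c['cx'])/f,(v-c['cy'])/f]); p=s.copy()
    for _ in range(20): p=s/(1+c['k1']*(p@p))
    return np.array([p[0],-p[1],-1.])
def cam(n,o):
    c=eyes.calibration(n)
    if n=='wrist':
        T=np.eye(4);T[:3,:3]=R.from_rotvec(o['orientation']).as_matrix();T[:3,3]=o['tcp_pos']
        return T@np.array(c['tool_from_camera'])
    T=np.eye(4);T[:3,:3]=att(c['attitude']);T[:3,3]=c['origin'];return T
def pix(n,u,v,o,z=None,d=None):
    T=cam(n,o);q=ray(n,u,v)
    if d is not None: return (T@np.r_[q*d[int(round(v)),int(round(u))],1])[:3]
    w=T[:3,:3]@q; return T[:3,3]+w*(z-T[2,3])/w[2]
E
python3 - <<'E'
from h import *
a,d,o=grab('top','top0.png'); b,d2,_=grab('scene','scene0.png')
np.savez('d0.npz',d=d,d2=d2)
for n in('top','scene','wrist'):print(n,eyes.calibration(n))
print(o)
E
```

```text
top {'fov_y': 56.76946062757486, 'cx': 325.88824151582133, 'cy': 237.5402009126835, 'k1': -0.08938915795041023, 'origin': array([0.39106524, 0.00234932, 0.91123075]), 'attitude': array([ 0.1120541 , -0.11377776, -1.55908042])}
scene {'fov_y': 55.96581129098044, 'cx': 324.42368612271287, 'cy': 225.41358751684487, 'k1': -0.09637883764849468, 'origin': array([ 0.89063515, -0.06141685,  0.56856826]), 'attitude': array([0.51755691, 0.47174537, 1.3640182 ])}
wrist {'fov_y': 62.958304277993065, 'cx': 323.69857765147844, 'cy': 239.89696576527143, 'k1': -0.054442890238111434, 'tool_from_camera': array([[ 1.64128528e-04,  9.65712822e-01,  2.59612633e-01,
         6.59153148e-02],
       [ 9.99999985e-01, -1.74464988e-04,  1.67732622e-05,
        -8.86430273e-05],
       [ 6.14914694e-05,  2.59612626e-01, -9.65712835e-01,
        -1.29036661e-01],
       [ 0.00000000e+00,  0.00000000e+00,  0.00000000e+00,
         1.00000000e+00]])}
{'clock': 0.0, 'joints': array([ 1.19887428,  0.47778926,  0.02233034,  1.55645249, -0.01152024,
        1.10933565, -0.08307103]), 'qvel': array([ 1.72979010e-03,  7.91602830e-04, -3.69735951e-04, -3.77756334e-04,
        2.50292470e-06, -2.02681627e-03,  8.64308821e-06]), 'tau': array([ 8.49820208e-04, -5.96447325e+01,  1.60890877e+00, -2.81196606e+01,
        1.25965310e-02,  9.35904711e-03,  2.51149100e-05]), 'tcp_pos': array([ 0.17586768, -0.65108662,  0.24433236]), 'orientation': array([-3.11248300e+00, -4.13047885e-01,  5.62850968e-04]), 'contact_force': array([-0.2442514 ,  0.74334848, -0.25475837]), 'moment': array([0.00028775, 0.01198138, 0.03396622]), 'gripper_force': 0.0, 'grip_width': 0.08529388249725818}
```

View pics/top0.png

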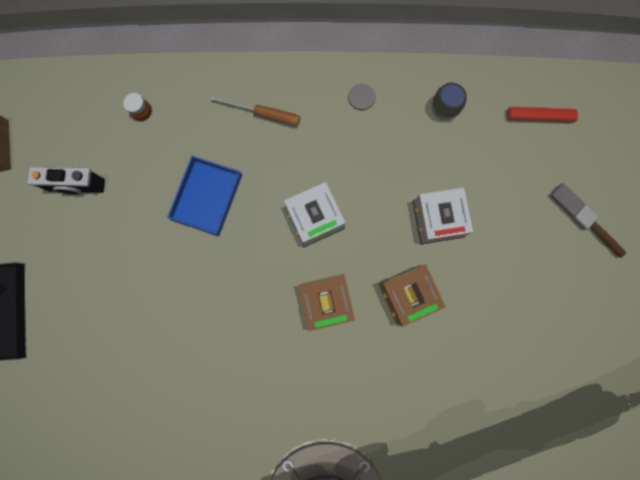

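View pics/scene0.png

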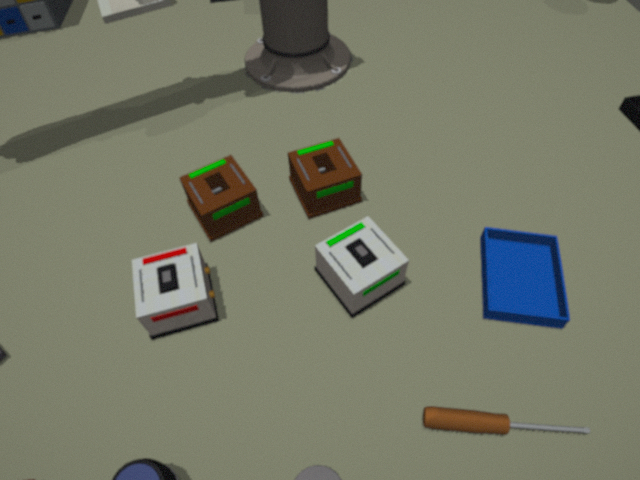

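The top view shows these candidates:
- White dock with a green lamp, pack at (315,211).
- White dock with a red lamp, pack at (447,212).
- Brown look-alikes at (326,302) and (411,294).
- Blue tray at (205,197).

The white dock at (315,211) fits the description: it is white, has a green lamp bar and holds a black pack. I'll confirm it in a crop and measure it.

```bash
python3 - <<'E'
from h import *
t=cv2.imread('pics/top0.png'); s=cv2.imread('pics/scene0.png')
A=cv2.resize(t[165:255,270:360],(396,396),interpolation=cv2.INTER_CUBIC)
B=cv2.resize(s[205:315,305:415],(396,396),interpolation=cv2.INTER_CUBIC)
cv2.imwrite('pics/crop.png',np.hstack([A,B]))
# green lamp mask top, and tray
hsv=cv2.cvtColor(t,cv2.COLOR_BGR2HSV)
g=cv2.inRange(hsv,(50,150,100),(70,255,255)); g[:, :280]=0; g[245:]=0
print('lamp top',cv2.minAreaRect(cv2.findNonZero(g)))
b=cv2.inRange(hsv,(105,150,50),(125,255,255)); b[:,:160]=0;b[:,250:]=0;b[:150]=0;b[245:]=0
print('tray',cv2.minAreaRect(cv2.findNonZero(b)), [pix('top',*p,None,z=.028).round(4) for p in cv2.boxPoints(cv2.minAreaRect(cv2.findNonZero(b)))])
o=None;D=np.load('d0.npz')
print('pack top', pix('top',315,211,o,z=.07),pix('top',315,211,o,d=D['d']),'scene',pix('scene',361,251,o,z=.07),pix('scene',361,251,o,d=D['d2']))
m=cv2.moments(g,True);c=(m['m10']/m['m00'],m['m01']/m['m00']);print('lamp',c,pix('top',*c,o,z=.067))
h=cv2.cvtColor(s,cv2.COLOR_BGR2HSV);g=cv2.inRange(h,(50,150,100),(70,255,255));g[:215]=0;g[250:]=0;g[:,:318]=0;g[:,375:]=0
m=cv2.moments(g,True);c=(m['m10']/m['m00'],m['m01']/m['m00']);print('lamp scene',c,pix('scene',*c,o,z=.067))
E
```

```text
lamp top ((321.6495056152344, 227.71136474609375), (3.0460383892059326, 28.226625442504883), 66.03751373291016)
tray ((203.60084533691406, 194.77963256835938), (51.58606719970703, 67.44878387451172), 20.772254943847656) [array([0.5583, 0.3263, 0.028 ]), array([0.6928, 0.2844, 0.028 ]), array([0.6534, 0.181 , 0.028 ]), array([0.5214, 0.2245, 0.028 ])]
pack top [0.5646184  0.02342813 0.07      ] [0.56466363 0.02343362 0.06978076] scene [0.56823457 0.02621898 0.07      ] [0.56802203 0.02627675 0.06967131]
lamp (321.83529411764704, 227.7058823529412) [0.53253042 0.00992726 0.067     ]
lamp scene (344.98130841121497, 234.02803738317758) [0.53542086 0.01054752 0.067     ]
```

View pics/crop.png

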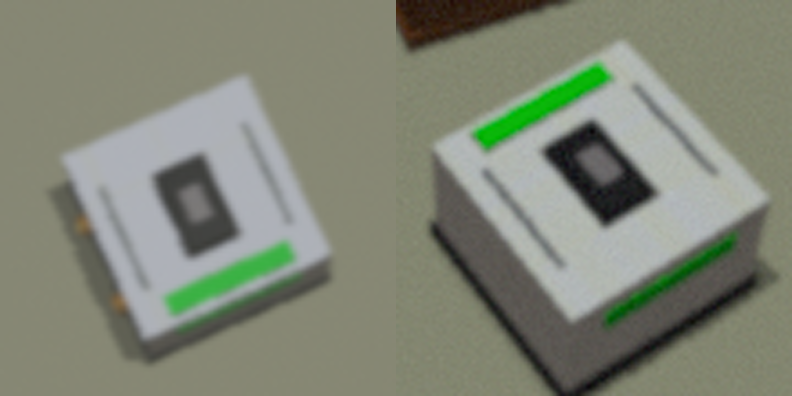

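The crop confirms it: a white dock with a green lamp and the dark pack seated. By the two cameras the pack is near (0.566, 0.025). The lamp sits 36 mm away, as it should, and the yaw is about 24°. The tray centre is about (0.607, 0.254) with yaw about -17°. Its measured 141 x 111 mm matches the given size. Next I move above the pack with the fingers shut.

Request:
{"api": "arm_command", "payload": {
  "plan": "0.0368 -0.0367 0.003 0;0.0368 -0.0367 0.003 0;0.0368 -0.0367 0.003 0;0.0368 -0.0367 0.003 0;0.0368 -0.0367 0.003 0;0.0368 -0.0367 0.003 0;0.0368 -0.0367 0.003 0;0.0368 -0.0367 0.003 0;0.0368 -0.0367 0.003 0;0.0368 -0.0367 0.003 0;0.0368 -0.0367 0.003 0;0.0368 -0.0367 0.003 0;0.0368 -0.0367 0.003 0;0.0368 -0.0367 0.003 0;0.0368 -0.0367 0.003 0;0 0 0 -9;0 0 0 0",
  "hand": 1,
  "grip_force": 30
}}

```text
clock: 2.22
tcp_pos: [0.5651, 0.024, 0.1997]
orientation: [-3.072, -0.656, 0.002]
contact_force: [0.7, 0.2, 0.3]
grip_width: -0.0002
gripper_force: 0.0
```

```bash
python3 - <<'E'
from h import *
a,d,o=grab('wrist','w1.png');np.savez('w1.npz',d=d,p=o['tcp_pos'],q=o['orientation'])
X=R.from_rotvec(o['orientation']).as_matrix()
print(o['clock'],o['tcp_pos'],X.round(3),o['grip_width'],o['contact_force'])
hsv=cv2.cvtColor(a,cv2.COLOR_RGB2HSV);g=cv2.inRange(hsv,(50,150,60),(70,255,255))
n,l,s,c=cv2.connectedComponentsWithStats(g)
for i in range(1,n):
  if s[i,4]>300:
    q=[pix('wrist',*p,o,z=.067)for p in cv2.boxPoints(cv2.minAreaRect(cv2.findNonZero((l==i).astype(np.uint8))))]
    print(s[i],pix('wrist',*c[i],o,z=.067),[x.round(4)[:2] for x in q])
E
```

```text
2.225 [0.5650997  0.02402577 0.19970717] [[ 0.913  0.408 -0.001]
 [ 0.408 -0.913  0.   ]
 [-0.001 -0.001 -1.   ]] -0.00020073337191674597 [0.74709451 0.18697057 0.26524367]
[ 280  273   84   14 1051] [0.53387965 0.01168783 0.067     ] [array([0.5256, 0.0405]), array([ 0.5507, -0.0128]), array([ 0.5419, -0.0171]), array([0.5166, 0.0367])]
```

View pics/w1.png

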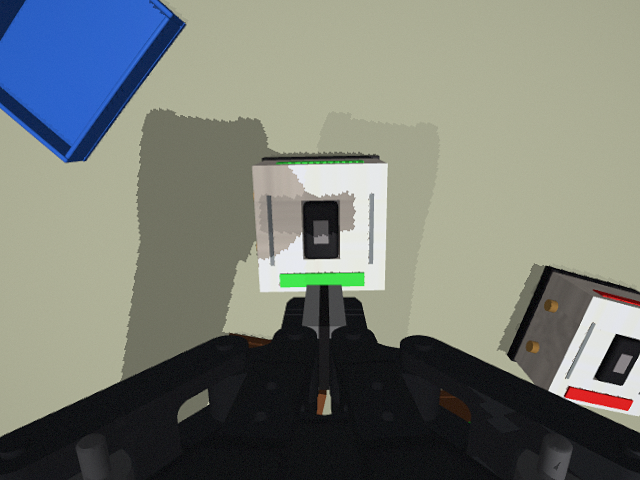

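The wrist picture shows the dock with its green lamp at (322,280), the pack's dark top over u 303-339 and v 201-259, and the shut fingertips at (324,300). The red dock is well off to the right.

```bash
python3 - <<'E'
from h import *
Z=np.load('w1.npz');o=dict(tcp_pos=Z['p'],orientation=Z['q'])
im=cv2.imread('pics/w1.png');g=im.max(2)
m=(g<70).astype(np.uint8);m[:195]=0;m[265:]=0;m[:,:295]=0;m[:,:]=m;m[:,348:]=0
m=cv2.morphologyEx(m,cv2.MORPH_CLOSE,np.ones((15,15)))
c,_=max(((k,cv2.contourArea(k)) for k in cv2.findContours(m,0,1)[0]),key=lambda t:t[1])
P=np.array([pix('wrist',*p[0],o,z=.07)[:2] for p in c],np.float32)
print(cv2.boundingRect(c),cv2.minAreaRect(P))
print(pix('wrist',321,215,o,d=Z['d']))
for n,a,zz in(('red',.067,0),):
  print('lampL/R',pix('wrist',280,280,o,z=.067),pix('wrist',364,279,o,z=.067))
E
```

```text
(303, 201, 36, 58) ((0.5670439004898071, 0.02742832526564598), (0.039981767535209656, 0.023832347244024277), 24.642663955688477)
[0.57671104 0.03132548 0.07008771]
lampL/R [0.52115926 0.03857757 0.067     ] [ 0.54628256 -0.01568214  0.067     ]
```

Pack centre is (0.567, 0.027), yaw about 24.6°, and its size matches 40 x 24 mm. I'll align, then descend to just above it.

Request:
{"api": "arm_command", "payload": {
  "plan": "0.003 -0.002 0.03 -0.5;0 0 0.03 0;0 0 0.03 0;0 0 0.014 0;0 0 0.004 0;0 0 0 0"
}}

```text
clock: 3.02
tcp_pos: [0.5678, 0.0266, 0.093]
orientation: [3.069, 0.668, 0.002]
contact_force: [-0.5, -0.4, 0.7]
grip_width: -0.0004
gripper_force: 0.0
```

Request:
{"api": "arm_command", "payload": {
  "plan": "0 0 0.003 0;0 0 0.003 0;0 0 0.0015 0;0 0 0 0"
}}

```text
clock: 3.52
tcp_pos: [0.5672, 0.0268, 0.0847]
orientation: [-3.069, -0.67, 0.0]
contact_force: [0.6, -1.6, -0.5]
grip_width: 0.0001
gripper_force: 0.0
```

Request:
{"api": "arm_command", "payload": {
  "plan": "0 0 0.0015 0;0 0 0.001 0;0 0 0.001 0;0 0 0 0"
}}

```text
clock: 4.03
tcp_pos: [0.5675, 0.0268, 0.0815]
orientation: [3.069, 0.67, 0.001]
contact_force: [-0.6, 0.1, 4.8]
grip_width: -0.0001
gripper_force: 2.2
```

Request:
{"api": "arm_command", "payload": {
  "plan": "0 0 0.001 0;0 0 0.0008 0;0 0 0 0"
}}

```text
clock: 4.4
tcp_pos: [0.5675, 0.0268, 0.0796]
orientation: [3.069, 0.67, 0.001]
contact_force: [-0.3, 0.3, 5.8]
grip_width: 0.0001
gripper_force: 2.6
```

Request:
{"api": "arm_command", "payload": {
  "plan": "0 0 0.0006 0;0 0 0 0"
}}

```text
clock: 4.65
tcp_pos: [0.5677, 0.0268, 0.0796]
orientation: [3.069, 0.669, 0.001]
contact_force: [-1.8, 0.2, 10.6]
grip_width: -0.0
gripper_force: 5.0
```

That is the firm stop, with the force up and no further travel. Now I back up to let the pack rise, then open the hand and look.

Request:
{"api": "arm_command", "payload": {
  "plan": "0 0 -0.02 0;0 0 -0.04 0;0 0 -0.04 0;0 0 -0.02 0;0 0 0 0;0 0 0 0;0 0 0 0;0 0 0 0;0 0 0 0"
}}

```text
clock: 5.78
tcp_pos: [0.5672, 0.0268, 0.1985]
orientation: [-3.069, -0.67, 0.001]
contact_force: [-0.1, -0.2, 0.6]
grip_width: -0.0
gripper_force: 0.0
```

Request:
{"api": "arm_command", "payload": {
  "plan": "0 0 0 0;0 0 0 0",
  "hand": -0.3
}}

```text
clock: 6.02
tcp_pos: [0.5674, 0.0268, 0.1989]
orientation: [-3.069, -0.67, -0.0]
contact_force: [-0.0, 0.3, -0.5]
grip_width: 0.0355
gripper_force: 0.0
```

```bash
python3 - <<'E'
from h import *
a,d,o=grab('wrist','w2.png');np.savez('w2.npz',d=d,p=o['tcp_pos'],q=o['orientation'])
print(o['tcp_pos'],o['grip_width'])
P=[]
for v in range(140,330,3):
  for u in range(260,390,3):
    if d[v,u]>0:
      p=pix('wrist',u,v,o,d=d)
      if .09<p[2]<.11 and np.hypot(p[0]-.567,p[1]-.027)<.04:P.append(p)
P=np.array(P,np.float32);print(len(P),P[:,2].mean() if len(P) else 0)
if len(P):print(cv2.minAreaRect(P[:,:2]))
E
```

```text
[0.56736475 0.02680569 0.1989181 ] 0.03553453638286071Traceback (most recent call last):
  File "<stdin>", line 8, in <module>
  File "h.py", line 23, in pix
    T=cam(n,o);q=ray(n,u,v)
                 ~~~^^^^^^^
  File "h.py", line 12, in ray
    c=eyes.calibration(n); f=240/np.tan(np.radians(c['fov_y'])/2)
ValueError: time passes only in moves, steps and waits
```

View pics/w2.png

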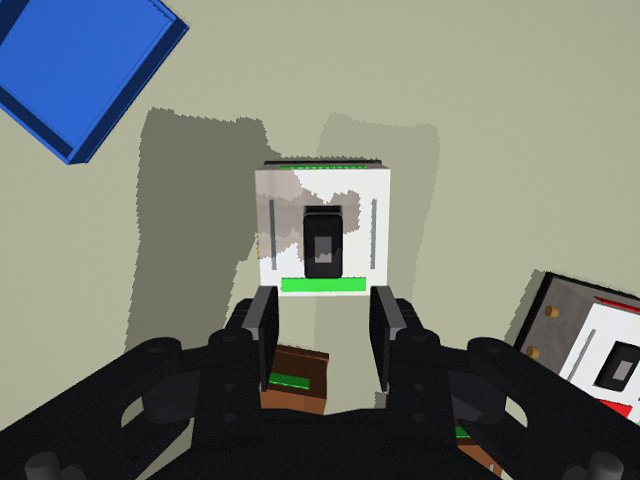

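The pack now stands proud, with its top at u 304-342 and v 213-278. The fingers are open either side of it.

```bash
python3 - <<'E'
from h import *
Z=np.load('w2.npz');o=dict(tcp_pos=Z['p'],orientation=Z['q'])
print(pix('wrist',323,225,o,d=Z['d']))
q=np.array([pix('wrist',u,v,o,z=.1)[:2] for u,v in((304,214),(341,214),(342,278),(304.5,278))])
print(q,q.mean(0),r.get_obs()['grip_width'])
E
```

```text
[0.58003706 0.03310523 0.10126396]
[[0.58115858 0.04599027]
 [0.59028331 0.0260804 ]
 [0.55411233 0.00831021]
 [0.54444407 0.0294042 ]] [0.56749957 0.02744627] 0.043133470165174895
```

The top is at about 100 mm and centred under the tool to within 1 mm. I'll descend and grip.

Request:
{"api": "arm_command", "payload": {
  "plan": "0 0 0.03 0;0 0 0.03 0;0 0 0.03 0;0 0 0.018 0;0 0 0.005 0;0 0 0 0"
}}

```text
clock: 6.82
tcp_pos: [0.5677, 0.0269, 0.0863]
orientation: [3.069, 0.67, 0.001]
contact_force: [0.7, -0.0, -0.1]
grip_width: 0.0556
gripper_force: 0.0
```

Request:
{"api": "arm_command", "payload": {
  "plan": "0 0 0 0;0 0 0 0;0 0 0 0;0 0 0 0",
  "hand": 1,
  "grip_force": 40
}}

```text
clock: 7.32
tcp_pos: [0.5679, 0.0268, 0.0864]
orientation: [3.069, 0.67, 0.002]
contact_force: [0.7, -0.0, 2.6]
grip_width: 0.0233
gripper_force: 45.3
```

Request:
{"api": "arm_command", "payload": {
  "plan": "0 0 -0.008 0;0 0 -0.01 0;0 0 -0.01 0;0 0 -0.01 0;0 0 -0.02 0;0 0 -0.02 0;0 0 0 0"
}}

```text
clock: 8.2
tcp_pos: [0.5683, 0.0269, 0.1656]
orientation: [3.069, 0.669, 0.005]
contact_force: [-0.7, 0.2, -0.6]
grip_width: 0.0232
gripper_force: 45.1
```

```bash
python3 - <<'E'
from h import *
o=r.get_obs();X=R.from_rotvec(o['orientation']).as_matrix()
print(o['tcp_pos'],o['grip_width'],o['gripper_force'],o['contact_force'])
a,d,o=grab('top'); hsv=cv2.cvtColor(a,cv2.COLOR_RGB2HSV)
# remeasure the tray centre by scene view rim
b,d2,_=grab('scene','scene2.png');h=cv2.cvtColor(b,cv2.COLOR_RGB2HSV)
m=cv2.inRange(h,(105,150,50),(125,255,255));m[:,:470]=0;m[:220]=0;m[335:]=0
P=np.array([pix('scene',u,v,o,d=d2) for v,u in np.argwhere(m)[::7] if d2[v,u]>0],np.float32) if 0 else None
np.savez('s2.npz',d=d2)
q=[pix('scene',u,v,o,z=.028) for u,v in((482,229),(557,234),(568,319),(482,316))]
print(np.round(q,4),np.mean(q,0),X.T@(np.array([.607,.254,.2])-o['tcp_pos']))
E
```

```text
[0.56831635 0.02687011 0.16564641] 0.023197463618360975 45.05926966667175 [-0.66920144  0.22553011 -0.56881727]
[[0.5317 0.22   0.028 ]
 [0.5592 0.3303 0.028 ]
 [0.6919 0.2834 0.028 ]
 [0.6673 0.1705 0.028 ]] [0.61254419 0.25106695 0.028     ] [ 0.12982766 -0.19036845 -0.03419376]
```

View pics/scene2.png

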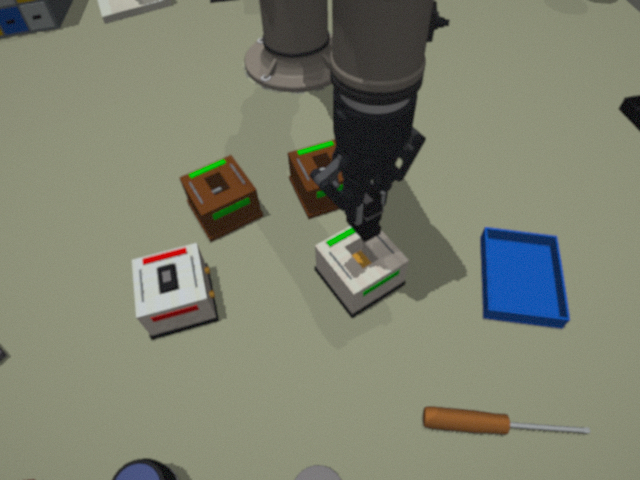

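The dock is now empty, showing the amber well, and the pack hangs in the gripper. The tray is at (523,276) in this view. I'll carry the pack over.

Request:
{"api": "arm_command", "payload": {
  "plan": "0.0217 -0.0315 0 0;0.0217 -0.0315 0 0;0.0217 -0.0315 0 0;0.0217 -0.0315 0 0;0.0217 -0.0315 0 0;0.0217 -0.0315 0 0;0 0 0 0"
}}

```text
clock: 9.18
tcp_pos: [0.6055, 0.2573, 0.1626]
orientation: [-3.065, -0.678, 0.002]
contact_force: [-0.3, 0.3, -0.3]
grip_width: 0.0233
gripper_force: 45.1
```

Request:
{"api": "arm_command", "payload": {
  "plan": "0 0 0.03 0;0 0 0.03 0;0 0 0.03 0;0 0 0.014 0;0 0 0.006 0;0 0 0 0"
}}

```text
clock: 9.93
tcp_pos: [0.6072, 0.2528, 0.0542]
orientation: [-3.069, -0.669, -0.001]
contact_force: [1.0, 0.8, -0.9]
grip_width: 0.0231
gripper_force: 45.1
```

```bash
python3 - <<'E'
from h import *
a,d,o=grab('scene'); w,_,_=grab('wrist')
A=cv2.resize(a[160:360,420:620],(480,480)); B=cv2.resize(w[:300,160:460],(300,300))
B=cv2.copyMakeBorder(B,0,180,0,0,0)
cv2.imwrite('pics/place.png',np.hstack([A,B])[:,:,::-1])
E
```

```text
(no output)
```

View pics/place.png

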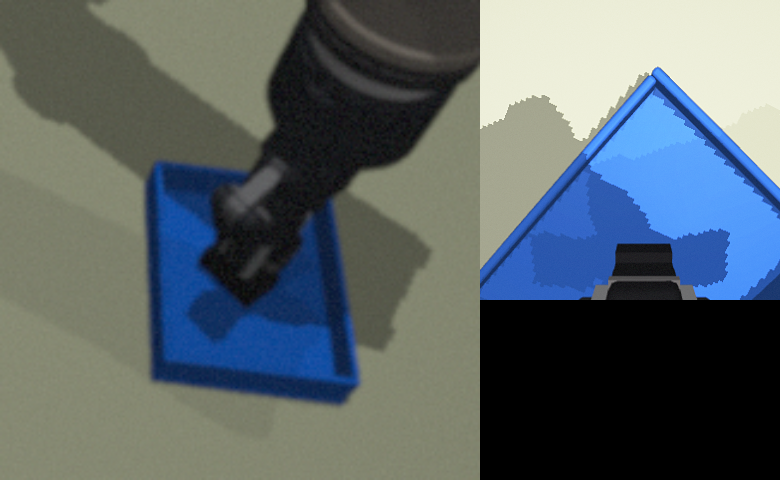

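The pack hangs over the middle of the tray, clear of the walls. I'll lower it until it touches.

Request:
{"api": "arm_command", "payload": {
  "plan": "0 0 0.003 0;0 0 0.002 0;0 0 0.001 0;0 0 0 0"
}}

```text
clock: 10.52
tcp_pos: [0.6069, 0.2528, 0.0478]
orientation: [3.069, 0.67, -0.0]
contact_force: [0.5, -0.1, -1.4]
grip_width: 0.0232
gripper_force: 45.1
```

Request:
{"api": "arm_command", "payload": {
  "plan": "0 0 0.001 0;0 0 0.0005 0;0 0 0 0"
}}

```text
clock: 10.9
tcp_pos: [0.6071, 0.2529, 0.047]
orientation: [3.069, 0.67, 0.001]
contact_force: [-2.1, -0.2, 6.2]
grip_width: 0.0233
gripper_force: 45.8
```

Contact at 6 N, at the height I expected. I'll release and retreat.

Request:
{"api": "arm_command", "payload": {
  "plan": "0 0 0 0;0 0 0 0;0 0 0 0;0 0 0 0",
  "hand": -0.3
}}

```text
clock: 11.4
tcp_pos: [0.607, 0.2528, 0.0463]
orientation: [3.069, 0.67, -0.0]
contact_force: [0.6, -0.4, 0.2]
grip_width: 0.0558
gripper_force: 0.0
```

Request:
{"api": "arm_command", "payload": {
  "plan": "0 0 -0.02 0;0 0 -0.04 0;0 0 -0.05 0;0 0 -0.05 0;0 0 0 0;0 0 0 0"
}}

```text
clock: 12.15
tcp_pos: [0.6068, 0.2526, 0.207]
orientation: [3.069, 0.67, 0.001]
contact_force: [-0.5, -0.1, -1.2]
grip_width: 0.0554
gripper_force: 0.0
```

```bash
python3 - <<'E'
from h import *
w,_,o=grab('wrist','w3.png'); print(o['clock'],o['tcp_pos'],o['contact_force'],o['grip_width'])
E
```

```text
12.15 [0.60679338 0.25264045 0.2070492 ] [-0.52567766 -0.05277561 -1.21650513] 0.05538007678467077
```

View pics/w3.png

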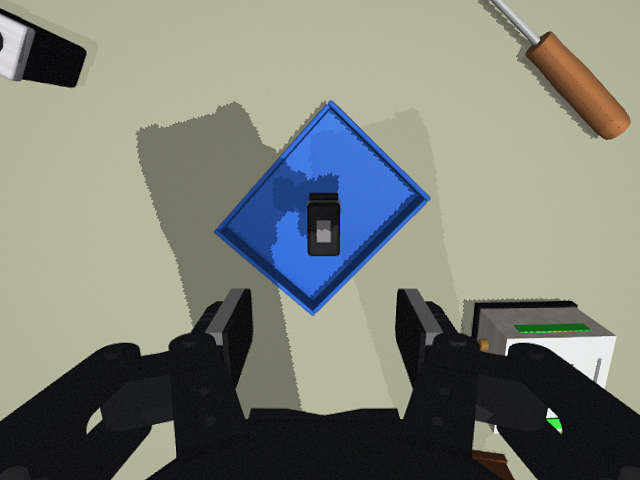

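The pack stands upright in the middle of the tray at (323,228), and the gripper is clear of it.

```bash
python3 -c "
from bench import ticket
print(ticket.hand_in())"
```

```text
the job is handed in; nothing more can be done
None
```

The green-lamp pack was pressed free, drawn out and stood upright in the middle of the blue tray; the red-lamp pack was not touched, and the job was handed in at about 12 s.

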